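# Put the pile of cartons away, each in the basket of its kind

## Robot

A 6-joint arm with a two-finger parallel gripper is mounted at the origin on the work surface. World frame = base frame: x ahead of the robot, y to its left, z up, the work surface at z = 0. Lengths are in mm, angles in rad, forces in N, time in s.
With the tool pointing down it reaches from about 300 to 775 mm from the base axis. Payload 14.6 kg.
Tool frame: the origin (TCP) lies on the centre line of the jaws, within the pads' length; the fingertips stand 19 mm ahead of it and the grasp point (between the pads) is the TCP (bot.tip_reach is the distance from the TCP to the fingertips, in mm); z points along the fingers, y is the line along which they close (so a half turn about z gives the same grasp; the last joint's range is limited). The gripper opens to 85 mm and grips with 20 to 120 N. Pads are 22 mm wide; open, the fingers measure 114 mm over their backs; the gripper's body (76 mm by 85 mm) begins 54 mm behind the grasp point. The pads swing forward as they close: fully open they stand 13 mm farther back than shut.
Start: joints at [1.095, 0.3, 1.521, -0, 1.321, -0.067], TCP at [218.626, 504.67, 213.581] pointing down, gripper open.
Joint ranges: [-3.03, 3.03], [-0.79, 2.21], [0.23, 2.52], [-1.04, 4.18], [0, 3.07], [-2.55, 2.55]. Speed limits (rad/s): [2.22, 2.22, 2.57, 3.14, 3.14, 3.14].

## Interface

Orientations are given as a unit quaternion [w, x, y, z].
In Python, from rig import bot gives the robot as it stands. Calls block until the motion is done:
- bot.move_to(position, orientation): joint-space move of the TCP to a pose.
- bot.servo_line(position, attitude=None, speed=150, until_force=None): straight line of the TCP; attitude=None keeps the orientation; speed is the mean speed in mm/s. With until_force (N) it stops when the force on the tool has changed by that much, and returns True; else False.
- bot.move_joints(angles): joint-space move.
- bot.move_gripper(opening, grip_force=None): finger opening in mm; grip_force is the grip in N (None keeps the last); returns when the fingers have stopped.
- bot.dwell(seconds).
- bot.ik(position, orientation): joint angles nearest the present ones, or None.
- bot.read_state(): the state.
- bot.read_camera(name): name is "scene" or "top" or "wrist"; returns a dict with "image" (400x640x3 uint8, blue, green, red), "depth" (400x640 float32, mm along the optical axis (not along the pixel's ray), 0 where there is no reading), "fovy" (degrees; the focal length in pixels is half the picture's height over the tangent of half this angle, whatever the lens; pixels are square), "cx", "cy" (the principal point, pixels), "eye" and "attitude" of the camera in the world; the wrist camera has in their place "mount" (4x4, takes a point from camera to tool coordinates, whose origin is the TCP and whose axes are the flange's). Camera axes: x right, y down, z forward; pixel columns grow to the right and rows downward; lengths in mm; the calibration is good to about 2 mm. A picture is of the moment at which its call begins: read the wrist's pose just before it.
A pose or a line that the arm cannot do raises bot.MotionError and nothing moves.
- bot.finish_job(): hands the job in; it is judged then, once.
The state is a dict: "clock": time; "joint_positions": joint angles; "qvel": joint speeds; "effort": joint torques, N m; "ee_pos": TCP position; "tool_rot": TCP orientation; "ft_force": force on the tool from outside, world axes, zero at the start; "moment": the same for the moment, N m; "grip_width": finger opening in mm; "grip_force": force on a finger pad.
Only numpy, scipy, OpenCV 4.12 (cv2) and the standard library are available. Lean on these libraries where they do the work, as an engineer would, in place of code of your own. Each camera call takes 0.05 s, during which the arm holds its last target. There are 200 camera calls.

## Task

Four different cartons have been left in a pile on the farm-shop counter. Working down from the top, put them away one at a time: lay each one flat on the empty floor of the basket that stocks its own kind, in the middle of that empty space and parallel to the stock. Set them down gently rather than dropping them, don't topple the pile, and leave the honey jar and the coin tray where they are.

Things in the scene. Friction and masses are not known exactly. Their poses are not given: they have to be found in the camera images.
- red_mid (a point): Centre (half-way up) of the loose tomato-red carton with a cream printed band and a red disc on it, a rigid box 120 x 54 x 36 mm (length along its x, width along its y, height along its z, z up). At the start it is the lowest of the pile, on the counter, lying flat; each carton of the pile is a little askew to the one below. Take it across its 54 mm width. It weighs under 0.25 kg.
- green_mid (a point): Centre (half-way up) of the loose dark green carton with a pale green printed band and a green disc on it, a rigid box 96 x 50 x 32 mm (length along its x, width along its y, height along its z, z up). At the start it is second from below, lying flat; each carton of the pile is a little askew to the one below. Take it across its 50 mm width. It weighs under 0.25 kg.
- white_mid (a point): Centre (half-way up) of the loose white carton with a blue printed band and a white disc on it, a rigid box 72 x 46 x 30 mm (length along its x, width along its y, height along its z, z up). At the start it is third from below, lying flat; each carton of the pile is a little askew to the one below. Take it across its 46 mm width. It weighs under 0.25 kg.
- purple_mid (a point): Centre (half-way up) of the loose purple carton with a lilac printed band and a purple disc on it, a rigid box 50 x 42 x 28 mm (length along its x, width along its y, height along its z, z up). At the start it is the top of the pile, lying flat; each carton of the pile is a little askew to the one below. Take it across its 42 mm width. It weighs under 0.25 kg.
- red_space (a point): Middle of the empty floor (110 mm in y, 142 in x), 5 mm above the counter, of the fixed orange slatted basket that stocks one red carton like the loose one. x: along the stock's length; y: towards the stock, which is fixed inside the +y wall, top 41 mm above the counter; z up. Basket: 150 (x) x 176 (y) mm, 45 high, walls 4; its centre is 29 mm along +y from here.
- green_space (a point): Middle of the empty floor (114 mm in y, 142 in x), 5 mm above the counter, of the fixed orange slatted basket that stocks one green carton like the loose one. x: along the stock's length; y: towards the stock, which is fixed inside the +y wall, top 37 mm above the counter; z up. Basket: 150 (x) x 176 (y) mm, 45 high, walls 4; its centre is 27 mm along +y from here.
- white_space (a point): Middle of the empty floor (118 mm in y, 142 in x), 5 mm above the counter, of the fixed orange slatted basket that stocks one white carton like the loose one. x: along the stock's length; y: towards the stock, which is fixed inside the +y wall, top 35 mm above the counter; z up. Basket: 150 (x) x 176 (y) mm, 45 high, walls 4; its centre is 25 mm along +y from here.
- purple_space (a point): Middle of the empty floor (122 mm in y, 142 in x), 5 mm above the counter, of the fixed orange slatted basket that stocks two purple cartons like the loose one. x: along the stock's length; y: towards the stock, which is fixed inside the +y wall, top 33 mm above the counter; z up. Basket: 150 (x) x 176 (y) mm, 45 high, walls 4; its centre is 23 mm along +y from here.
- jar_mid (a point): Centre of a loose amber glass honey jar with a white lid and a paper label, 66 mm across and 75 mm tall, standing on the counter among the baskets. Leave it alone.
- tray_mid (a point): Centre of a loose blue coin tray with coins in it, 120 x 170 mm and 16 mm high, on the counter at the left of the baskets. Leave it alone.
There are look-alikes about, which are no part of the job. What is shaped like the part that bears white_mid but red or yellow is not meant.

How it is judged (in metres and radians):
On the way, in this order (a step that is already met when the one before it is completed fails the run):
1. the purple carton lies in its basket, released (horizontal distance between purple_mid and purple_space below 0.015 m and z of purple_mid in the frame of purple_space between 0.009 and 0.019 m and angle between purple_mid's own z axis and vertical below 0.08 rad and angle between the x axis of purple_mid and the x axis of purple_space, either way round below 0.2 rad and contact force between the fingers and purple below 0.05 N and linear speed of purple below 0.02 m/s), for 0.2 s.
2. the white carton lies in its basket, released (horizontal distance between white_mid and white_space below 0.015 m and z of white_mid in the frame of white_space between 0.01 and 0.02 m and angle between white_mid's own z axis and vertical below 0.08 rad and angle between the x axis of white_mid and the x axis of white_space, either way round below 0.2 rad and contact force between the fingers and white below 0.05 N and linear speed of white below 0.02 m/s), for 0.2 s.
3. the green carton lies in its basket, released (horizontal distance between green_mid and green_space below 0.015 m and z of green_mid in the frame of green_space between 0.011 and 0.021 m and angle between green_mid's own z axis and vertical below 0.08 rad and angle between the x axis of green_mid and the x axis of green_space, either way round below 0.2 rad and contact force between the fingers and green below 0.05 N and linear speed of green below 0.02 m/s), for 0.2 s.
4. the red carton lies in its basket, released (horizontal distance between red_mid and red_space below 0.015 m and z of red_mid in the frame of red_space between 0.013 and 0.023 m and angle between red_mid's own z axis and vertical below 0.08 rad and angle between the x axis of red_mid and the x axis of red_space, either way round below 0.2 rad and contact force between the fingers and red below 0.05 N and linear speed of red below 0.02 m/s), for 0.2 s.
At the end, for the whole second after the job is handed in: Every carton is released and at rest in the basket of its own kind: lying flat on the basket floor (height within 5 mm, tilt under 0.08 rad), its centre within 15 mm horizontally of the middle of the empty floor, its length within 0.2 rad of parallel to the stock (all of step 1 and all of step 2 and all of step 3 and all of step 4); the robot touches nothing.
It fails at once if a carton is tipped over or the pile toppled (tilted more than 0.5 rad) (angle between any of purple_mid, white_mid, green_mid, red_mid's own z axis and vertical above 0.5 rad).
It fails at once if a carton is dropped or flung (moves faster than 0.7 m/s while no finger holds it: a fall of about 25 mm) ((linear speed of purple above 0.7 m/s and contact force between the fingers and purple below 0.05 N) or (linear speed of white above 0.7 m/s and contact force between the fingers and white below 0.05 N) or (linear speed of green above 0.7 m/s and contact force between the fingers and green below 0.05 N) or (linear speed of red above 0.7 m/s and contact force between the fingers and red below 0.05 N)).
It fails at once if the honey jar or the coin tray is moved by more than 15 mm (distance of any of jar_mid, tray_mid from where it was at the start of the episode above 0.015 m).
It also fails if it takes over 115 s, if anything falls off the work surface, if the arm or the gripper's body presses on something with over 40 N, if the wrist force passes 120 N, or if a joint passes its speed limit or range.

## Working session

There is one attempt and no reset: what is moved stays moved. The work goes in short steps, each a Python script; the robot and the scene stay as the last script left them, time stands still between calls to the robot, and variables do not carry over. Pictures are saved under pics/ and viewed, at most 14 in all, crops included, and the job is handed in when it is done.

```bash
mkdir -p pics; ls; python3 - <<'E'
from rig import bot
import cv2, numpy as np, pickle
for n in("top","scene"):
    c=bot.read_camera(n); cv2.imwrite(f"pics/{n}0.png",c["image"]); pickle.dump(c,open(n+"0.pkl","wb"))
    print(n,c["fovy"],c["cx"],c["cy"],c["eye"],c["attitude"])
s=bot.read_state(); print(s)
E
```

```text
pics
top 57.35669702186722 314.8070193211744 206.72181870478872 [422.00097787 104.38712992 995.67950017] [-0.02410584  0.71247152 -0.70025589  0.03801235]
scene 54.97967156763842 323.7969926194046 203.33421579955626 [ 802.91184524 -409.10598555  947.98663787] [-0.28499807  0.92041937  0.25439101 -0.08300296]
{'clock': 0.1, 'joint_positions': array([ 1.09541232e+00,  3.00428619e-01,  1.52155977e+00, -6.83460067e-06,
        1.32070118e+00, -6.66117254e-02]), 'qvel': array([-0.0007758 , -0.00188961, -0.00079544, -0.00067868,  0.00285815,
        0.00079893]), 'effort': array([ 7.47406393e-04, -5.44375598e+01, -3.62369907e+01, -1.18656480e-04,
        2.97365084e-03,  3.74350475e-05]), 'ee_pos': array([218.51348907, 504.46244673, 213.05364285]), 'tool_rot': array([-1.43628687e-04,  2.02965256e-01,  9.79185786e-01, -5.29327851e-04]), 'ft_force': array([ 0.10407753, -0.4590977 , -0.52859663]), 'moment': array([-0.00264623,  0.01616696,  0.05173193]), 'grip_force': 0.0, 'grip_width': 85.3077384964573}
```

View pics/top0.png

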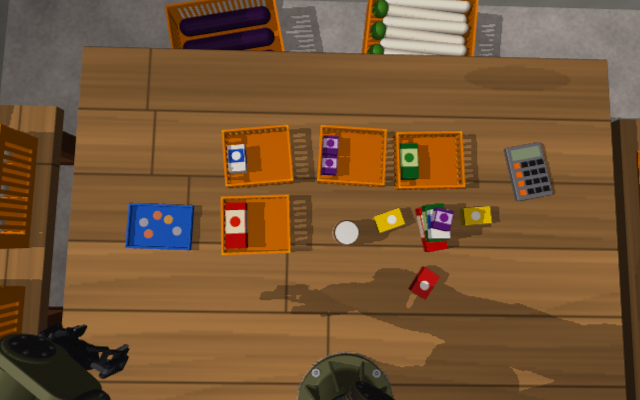

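View pics/scene0.png

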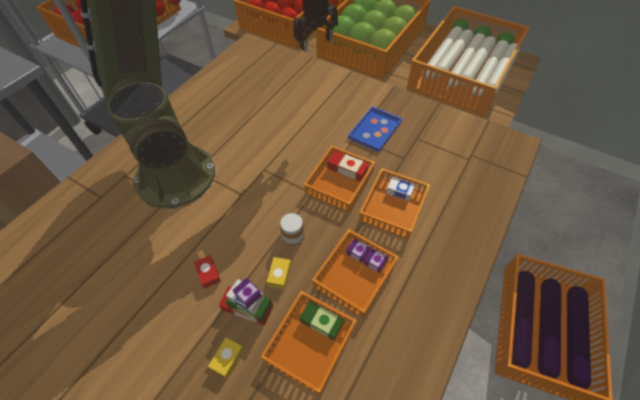

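The top view looks along −z with up = +x and left = +y. The baskets, by stock, are white (257,156), purple (352,155), green (430,160) and red (255,225). The pile is at (436,225). The look-alikes (yellow at 389,219 and 478,215, red at 424,284) stand alone and are not stacked. Next I'll measure the baskets and enlarge the pile.

```bash
cat > h.py <<'E'
import numpy as np, cv2
from scipy.spatial.transform import Rotation as R
def rot(q): return R.from_quat(np.roll(q,-1)).as_matrix()
def cloud(c,eye=None,M=None):
    h,w=c["depth"].shape; f=h/2/np.tan(np.radians(c["fovy"]/2))
    v,u=np.mgrid[:h,:w]; d=c["depth"]
    P=np.stack([(u-c["cx"])/f*d,(v-c["cy"])/f*d,d],-1)
    if "eye" in c: return P@rot(c["attitude"]).T+c["eye"]
    return P@M[:3,:3].T+M[:3,3]
E
python3 - <<'E'
from h import *; import pickle
c=pickle.load(open("top0.pkl","rb")); P=cloud(c); im=c["image"]; Z=P[...,2]
print("counter",np.median(P[300:350,200:260].reshape(-1,3),0), "pile top",P[215:220,440:446,2].mean())
hsv=cv2.cvtColor(im,cv2.COLOR_BGR2HSV)
for n,(u,v) in dict(white=(257,156),purple=(352,155),green=(430,160),red=(255,225)).items():
    m=np.zeros(Z.shape,bool); m[v-36:v+37,u-42:u+43]=1
    o=m&(hsv[...,0]>5)&(hsv[...,0]<20)&(hsv[...,1]>200)&(Z>32)&(Z<52)
    r=cv2.minAreaRect(P[o][:,:2].astype(np.float32))
    print(n,o.sum(),r,np.percentile(Z[o],[5,50,95]))
cv2.imwrite("pics/pile.png",cv2.resize(im[180:310,365:515],None,fx=5,fy=4.5*5/4.5*.92,interpolation=cv2.INTER_CUBIC)[:600])
cv2.imwrite("pics/bask.png",cv2.resize(im[115:265,210:480],None,fx=2.9,fy=2.9,interpolation=cv2.INTER_CUBIC)[:, :800])
E
```

```text
counter [193.14322691 306.15703565  -1.19165366] pile top 125.55012308010346
white 654 ((641.453369140625, 242.55039978027344), (153.20164489746094, 178.2562713623047), 6.256804943084717) [36.80771657 43.05619109 46.19001357]
purple 650 ((647.7132568359375, -9.174072265625), (178.39222717285156, 153.075927734375), 87.45525360107422) [37.75568381 43.55789933 46.62326088]
green 741 ((639.888671875, -217.43328857421875), (153.4542694091797, 179.2066192626953), 2.271857261657715) [35.69697212 43.49692464 46.699477  ]
red 663 ((458.5071105957031, 241.60458374023438), (152.19793701171875, 178.11602783203125), 3.1087257862091064) [37.58218584 43.25498352 46.30544882]
```

View pics/pile.png

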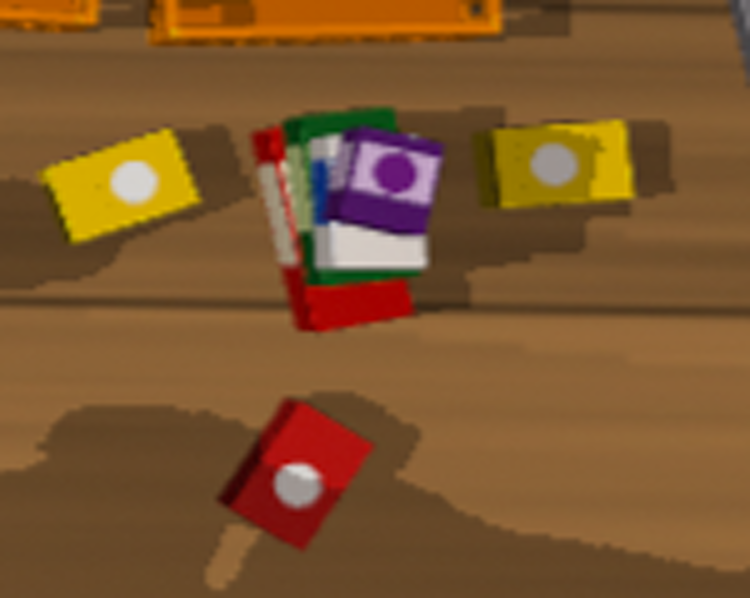

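The pile is in view: purple is on top, its length roughly along x. The rim fits give 153×178 mm at z≈44, which matches the baskets. Next is a near look with the wrist camera.

```bash
cat >> h.py <<'E'
from rig import bot
SZ=dict(red=(120,54,36),green=(96,50,32),white=(72,46,30),purple=(50,42,28))
BOT=dict(red=0,green=36,white=68,purple=98)
BK=dict(white=(641.5,242.6,6.26,25),purple=(647.7,-9.2,-2.54,23),green=(639.9,-217.4,2.27,27),red=(458.5,241.6,3.1,29))
def space(n):
    x,y,a,o=BK[n]; t=np.radians(a); return x+o*np.sin(t),y-o*np.cos(t),a
def q(a):  # tool down, tool x at yaw a (deg)
    t=np.radians(a)/2; return [0,np.cos(t),np.sin(t),0]
def tool():
    s=bot.read_state(); M=np.eye(4); M[:3,:3]=rot(s["tool_rot"]); M[:3,3]=s["ee_pos"]; return M
def wrist():
    M=tool(); c=bot.read_camera("wrist"); return c,cloud(c,M=M@c["mount"])
def face(P,n,xy,r=110):
    """rectangle of carton n's top face near xy: x,y,yaw,size,z"""
    top=BOT[n]+SZ[n][2]; m=(abs(P[...,2]-top)<7)&(np.hypot(P[...,0]-xy[0],P[...,1]-xy[1])<r)
    k,l,st,ce=cv2.connectedComponentsWithStats(m.astype(np.uint8))
    i=1+st[1:,4].argmax(); p=P[l==i]
    (x,y),(w,h),a=cv2.minAreaRect(p[:,:2].astype(np.float32))
    if h>w: w,h,a=h,w,a+90
    a=(a+90)%180-90
    return x,y,a,(w,h),np.median(p[:,2]),len(p)
E
python3 - <<'E'
from h import *
import pickle
c=pickle.load(open("top0.pkl","rb")); print(face(cloud(c),"purple",(420,-220)))
print(bot.tip_reach,[space(n) for n in BK])
bot.move_to([400,-220,330],q(-8))
print(bot.read_state()["clock"],bot.read_state()["joint_positions"])
c,P=wrist(); print(bot.tip_reach,c["mount"],face(P,"purple",(420,-220)))
cv2.imwrite("pics/w1.png",c["image"])
E
```

```text
(475.869140625, -219.17547607421875, -12.700538635253906, (49.761871337890625, 42.33592224121094), np.float64(125.31444294644541), 370)
19.0 [(np.float64(644.2260092188367), np.float64(217.74906694430132), 6.26), (np.float64(646.6807125900008), np.float64(-32.17740309904096), -2.54), (np.float64(640.9694324725223), np.float64(-244.37881231979486), 2.27), (np.float64(460.0682855765585), np.float64(212.64243656053986), 3.1)]
2.7667 [-5.82005444e-01  2.09139888e-02  1.57677043e+00  3.96619922e-05
  1.54410450e+00  1.12715199e+00]
19.0 [[ 2.78390160e-05 -9.51538682e-01 -3.07529081e-01  7.85519334e+01]
 [ 9.99999901e-01  1.63129012e-04 -4.14219531e-04 -2.30277007e-01]
 [ 4.44312822e-04 -3.07529039e-01  9.51538592e-01 -1.59780809e+02]
 [ 0.00000000e+00  0.00000000e+00  0.00000000e+00  1.00000000e+00]] (475.94573974609375, -218.51840209960938, -12.487701416015625, (50.09596252441406, 42.35017013549805), np.float64(125.6292089865442), 2060)
```

View pics/w1.png

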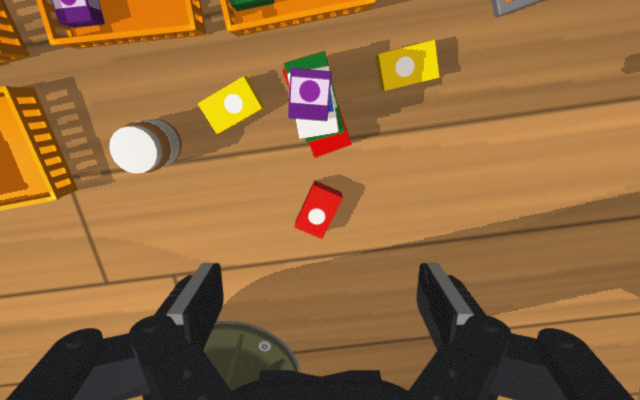

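Both cameras agree on purple: (476,−219), yaw −12.5°, face 50×42 mm, top at 125.6. In the wrist view it is at (309,92), and the yellow cartons at (230,105) and (408,66) stay clear. Pick and place it.

```bash
cat >> h.py <<'E'
def pick(n,x,y,a):
    z=BOT[n]+22; w=SZ[n][1]
    bot.move_gripper(w+20,grip_force=30)
    bot.move_to([x,y,z+60],q(a)); bot.servo_line([x,y,z+20],speed=120)
    if bot.servo_line([x,y,z],speed=50,until_force=8): print("contact going down",bot.read_state()["ee_pos"])
    bot.move_gripper(w-8,grip_force=30)
    s=bot.read_state(); print("grip",s["grip_width"],s["grip_force"],s["ee_pos"],s["clock"])
    bot.servo_line([x,y,z+10],speed=40); bot.servo_line([x,y,max(z+60,190)],speed=180)
def place(n):
    x,y,a=space(n); z=5+22; w=SZ[n][1]
    print("held",bot.read_state()["grip_width"])
    bot.move_to([x,y,200],q(a)); bot.servo_line([x,y,z+15],speed=150)
    hit=bot.servo_line([x,y,z-2],speed=25,until_force=5)
    s=bot.read_state(); print("down",hit,s["ee_pos"],s["ft_force"])
    bot.move_gripper(w+18); bot.dwell(.2); bot.servo_line([x,y,120],speed=120)
def check(n):
    c,P=wrist(); x,y,a=space(n)
    m=np.hypot(P[...,0]-x,P[...,1]-y)<75
    BOT[n]=5; f=face(P,n,(x,y),55); print("placed",n,f,"err",f[0]-x,f[1]-y,f[2]-a); return c
E
python3 - <<'E'
from h import *
pick("purple",476,-219,-12.5); place("purple")
x,y,a=space("purple"); bot.move_to([x-100,y,260],q(a)); c=check("purple"); cv2.imwrite("pics/w2.png",c["image"])
bot.move_gripper(66); bot.move_to([400,-220,330],q(-8)); c,P=wrist(); print(face(P,"white",(460,-220))); cv2.imwrite("pics/w3.png",c["image"]); print(bot.read_state()["clock"])
E
```

```text
grip 33.870284012369545 0.0 [ 476.03700297 -219.04302065  120.13123878] 5.3083
held 34.09387362305428
down False [646.75199383 -32.19096089  25.11344578] [-0.26983268 -0.46222649  0.23373771]Traceback (most recent call last):
  File "<stdin>", line 3, in <module>
  File "h.py", line 49, in check
    BOT[n]=5; f=face(P,n,(x,y),55); print("placed",n,f,"err",f[0]-x,f[1]-y,f[2]-a); return c
                ~~~~^^^^^^^^^^^^^^
  File "h.py", line 26, in face
    i=1+st[1:,4].argmax(); p=P[l==i]
        ~~~~~~~~~~~~~~~^^
ValueError: attempt to get argmax of an empty sequence
```

The fingers closed to 34 mm on nothing, so the grasp missed. Before anything else I'll see what the pile looks like.

```bash
python3 - <<'E'
from h import *
bot.move_to([400,-220,330],q(-8)); c,P=wrist()
try: print(face(P,"purple",(460,-220)))
except Exception as e: print(e)
cv2.imwrite("pics/w3.png",c["image"]); print(bot.read_state()["clock"])
E
```

```text
(476.0633544921875, -218.5192108154297, -12.427574157714844, (50.25731658935547, 42.272239685058594), np.float64(125.61534695687212), 2066)
12.5333
```

View pics/w3.png

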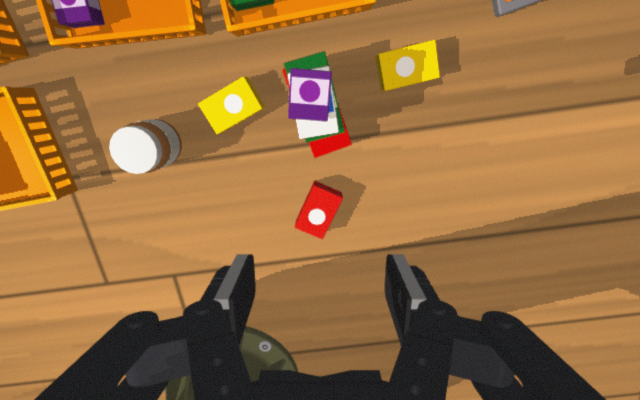

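Purple hasn't moved, so the tips probably closed above it. I'll measure where the fingertips really are, from wrist depth in tool coordinates.

```bash
python3 - <<'E'
from h import *
for w in (85,62,42,34,0):
    bot.move_gripper(w); c=bot.read_camera("wrist"); P=cloud(c,M=c["mount"])
    Q=P[240:].reshape(-1,3); g=Q[(Q[:,2]<60)&(Q[:,2]>-60)&(abs(Q[:,1])<75)]
    for s in(-1,1):
        h=g[g[:,1]*s>0]; t=h[h[:,2]>np.percentile(h[:,2],99.8)-4]; print(w,round(bot.read_state()["grip_width"],1),s,np.percentile(h[:,2],99.8).round(1),"tip x",t[:,0].min().round(1),t[:,0].max().round(1),"y",t[:,1].min().round(1),t[:,1].max().round(1))
cv2.imwrite("pics/w4.png",c["image"])
print(bot.read_state()["clock"])
E
```

```text
85 85.3 -1 -30.4 tip x -11.8 10.6 y -49.5 -42.5
85 85.3 1 -30.1 tip x -11.1 10.5 y 41.6 48.8
62 62.1 -1 -23.3 tip x -10.7 10.7 y -37.6 -31.1
62 62.1 1 -23.2 tip x -10.8 10.6 y 30.3 37.0
42 42.1 -1 -19.6 tip x -10.3 10.8 y -27.8 -21.2
42 42.1 1 -19.2 tip x -10.6 10.5 y 20.5 27.3
34 34.0 -1 -18.6 tip x -10.9 10.7 y -23.6 -17.2
34 34.0 1 -18.1 tip x -9.6 10.5 y 16.5 22.9
0 0.1 -1 -20.1 tip x 6.4 11.0 y -11.3 -0.1
0 0.1 1 -20.2 tip x 6.1 11.0 y 0.3 10.7
14.525
```

By the wrist depth, the tips lie about 19 mm *behind* the stated TCP, not 19 mm ahead. That would explain the miss. I'll confirm by touching the bare counter before I rely on it.

```bash
python3 - <<'E'
from h import *
bot.move_gripper(50); bot.move_to([340,-70,60],q(0)); bot.servo_line([340,-70,25],speed=100)
h=bot.servo_line([340,-70,-30],speed=25,until_force=5); s=bot.read_state(); print(h,s["ee_pos"],s["ft_force"],s["clock"])
bot.servo_line([340,-70,60],speed=150)
E
```

```text
True [340.0162769  -70.00522681 -20.73487534] [-2.39897457  0.47447499  8.78293627] 18.3833
```

Confirmed: contact came at TCP z = −20.7 with 50 mm opening, so the tips are 20.7 mm behind the TCP. I'll correct the heights and retry.

```bash
python3 - <<'E'
s=open("h.py").read()
s=s.replace("z=BOT[n]+22;","z=BOT[n]+TZ(n);").replace("z=5+22;","z=5+TZ(n);")
s=s.replace("def pick(","def TZ(n): return 4-(19.5+(SZ[n][1]-42)*.16)  # tips measured ~20 mm BEHIND the TCP\ndef pick(")
s=s.replace('bot.servo_line([x,y,max(z+60,190)],speed=180)','''
    s=bot.read_state(); assert s["grip_width"]>w-4, "not held"
    bot.servo_line([x,y,max(z+60,150)],speed=180)''')
s=s.replace('bot.move_to([x,y,200],q(a))','bot.move_to([x,y,150],q(a))').replace("[x,y,120],speed=120","[x,y,100],speed=120")
open("h.py","w").write(s)
E
python3 - <<'E'
from h import *
bot.move_to([440,-219,200],q(-12.5))
pick("purple",476,-218.8,-12.5); place("purple")
x,y,a=space("purple"); bot.move_to([x-100,y,220],q(a)); c=check("purple"); cv2.imwrite("pics/w5.png",c["image"])
bot.move_to([400,-220,300],q(-8)); c,P=wrist(); print(face(P,"white",(460,-220))); print(bot.read_state()["clock"])
E
```

```text
grip 41.85511193940077 30.829680562019348 [ 476.22776882 -218.9185359    82.86341714] 21.975
held 41.533200339205685
down True [646.53415703 -32.14654265 -10.2480215 ] [-1.07625365 -0.25335666  5.06187914]
placed purple (646.4674072265625, -31.63521385192871, -2.53680419921875, (49.22251892089844, 42.46538543701172), np.float64(32.60390884161956), 2449) err -0.21330536343828044 0.5421892471122476 0.0031958007812500355
(466.456298828125, -221.00804138183594, 1.7585142850875854, (71.96642303466797, 46.47383117675781), np.float64(97.64067838299974), 3217)
28.875
```

View pics/w5.png

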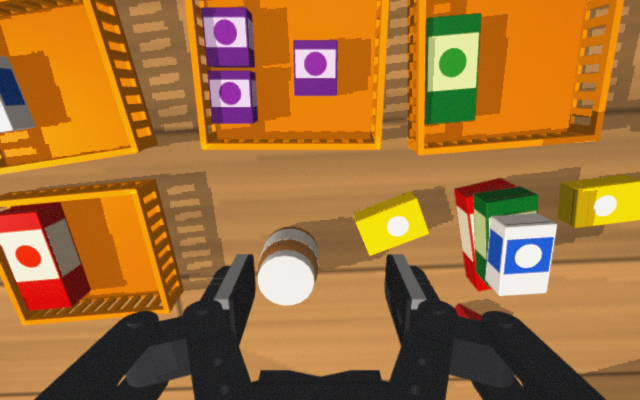

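Purple is at (315,65) in its basket beside the stock, under 1 mm off. White is on top of the pile at (525,255), with a face of 72×46 mm as it should be. Next are white and green.

```bash
python3 - <<'E'
from h import *
def see(n):
    bot.move_to([400,-220,300],q(-8)); c,P=wrist(); f=face(P,n,(465,-220)); print(n,f)
    assert abs(f[3][0]-SZ[n][0])<5 and abs(f[3][1]-SZ[n][1])<5 and abs(f[4]-BOT[n]-SZ[n][2])<3
    return f
for n in("white","green"):
    f=see(n); pick(n,*f[:3]); place(n)
    x,y,a=space(n); bot.move_to([x-100,y,220],q(a)); c=check(n); cv2.imwrite(f"pics/p_{n}.png",c["image"])
print(see("red")); print(bot.read_state()["clock"])
E
```

```text
white (466.51129150390625, -221.08482360839844, 1.9473557472229004, (72.03276824951172, 46.33484649658203), np.float64(97.59821788481736), 3199)
grip 45.55596832538207 31.227791905403137 [ 466.77984139 -221.24510467   52.23502226] 31.5667
held 45.37105145721895
down True [644.08316697 217.63298394 -10.80857494] [-1.22729144 -0.8039741   5.77719194]
placed white (644.2655639648438, 218.05897521972656, 5.896064758300781, (71.6397705078125, 46.05192565917969), np.float64(34.678162210541586), 3899) err 0.03955474600707021 0.3099082754252436 -0.36393524169921854
green (470.9358215332031, -222.8134307861328, 7.497957229614258, (96.09487915039062, 50.359840393066406), np.float64(67.60641718330666), 4022)
grip 49.62662321520925 31.874147057533264 [ 471.17021363 -222.91095494   19.59721223] 42.6083
held 49.49734069459525
down True [ 640.79768423 -244.26340991  -11.45274548] [-1.66820739  1.05648795  5.50439255]
placed green (640.6736450195312, -243.81715393066406, 2.3614771366119385, (94.55773162841797, 50.515625), np.float64(36.598797945659896), 5699) err -0.2957874529910214 0.5616583891307982 0.09147713661193846
red (457.73028564453125, -224.14662170410156, 11.724201202392578, (120.26807403564453, 54.29815673828125), np.float64(35.59472871256895), 4534)
(457.73028564453125, -224.14662170410156, 11.724201202392578, (120.26807403564453, 54.29815673828125), np.float64(35.59472871256895), 4534)
49.3333
```

White and green are placed within 1 mm. The red carton's face measures 120×54 mm, as it should. The yellow neighbours are roughly 15 mm or more clear of the opened fingers.

```bash
python3 - <<'E'
from h import *
n="red"; pick(n,457.7,-224.1,11.7); place(n)
x,y,a=space(n); bot.move_to([x-80,y,240],q(a)); c=check(n)
bot.move_to([400,-100,300],q(0)); c=bot.read_camera("top"); cv2.imwrite("pics/end.png",c["image"]); print(bot.read_state()["clock"])
E
```

```text
grip 53.95340788233819 32.279895544052124 [ 457.91382651 -224.21338607  -17.07805546] 51.9417
held 53.46073173003934
down True [459.95778919 212.59829323 -12.25803326] [ 0.12703554 -0.77094605  5.57291635]
placed red (460.2004089355469, 213.11807250976562, 3.241180658340454, (109.58071899414062, 54.51772689819336), np.float64(40.66022403023584), 5908) err 0.13212335898839456 0.4756359492257616 0.141180658340454
60.3167
```

View pics/end.png

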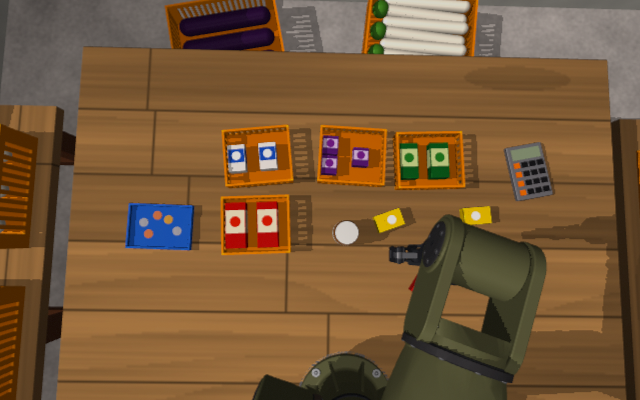

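All four cartons lie beside their stock: white (267,154), purple (360,157), green (438,160) and red (267,225). The jar (346,232) and the tray (160,226) haven't moved. Handing in.

```bash
python3 -c "
from rig import bot
print(bot.finish_job())"
```

```text
the job is handed in; nothing more can be done
None
```

All four cartons are in their own baskets and the job is handed in at about 60 s on the robot clock. Purple, white and green measured within 1 mm of centre and red looks centred; the first grasp closed on air because the fingertips sit about 20 mm behind the stated TCP, which I corrected.

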